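# Close the thread tin with its nested lids, then lift off the cover alone

### The arm

A 6-joint arm with a two-finger parallel gripper is mounted at the origin on a cart in front of the work surface, level with it; the furniture and walls round the work are solid. World frame = base frame: x ahead of the robot, y to its left, z up, the work surface at z = 0. Lengths are in mm, angles in rad, forces in N, time in s.
With the tool pointing down it reaches from about 400 to 925 mm from the base axis. Payload 12.5 kg.
Tool frame: the origin (TCP) lies at the very end of the fingers, on their centre line; the grasp point (between the pads) lies 19 mm behind it; z points along the fingers, y is the line along which they close (so a half turn about z gives the same grasp; the last joint's range is limited). The gripper opens to 95 mm and grips with 3 to 60 N. Pads are 20 mm wide; open, the fingers measure 119 mm over their backs; the gripper's body (75 mm by 180 mm) begins 59 mm behind the grasp point.
Start: joints at [1.088, 0.491, 1.559, -0, 1.092, -0.106], TCP at [229.952, 581.179, 214.661] pointing down, gripper open.
Joint ranges: [-3.1, 3.1], [-0.84, 2.19], [0.05, 2.79], [-1.13, 4.28], [0.06, 2.93], [-2.69, 2.69]. Speed limits (rad/s): [2.22, 2.22, 2.79, 3.14, 3.14, 3.14].

### API

Orientations are given as [roll, pitch, yaw] about the fixed x, y, z axes, in that order (R = Rz(yaw) Ry(pitch) Rx(roll)).
In Python, from cell import * gives the robot as it stands.
- The arm moves only by the tool jog_arm, never from a script. Its argument "targets" is a list of rows, each an object with "turn": the turn, a rotation vector about the world's x, y, z in degrees, a list of three; "slide": the shift along the world's x, y, z in mm, a list of three; "claw": the opening in per cent of the stroke, from 0 (shut) to 100 (fully open). In form: [{"turn": [wx, wy, wz], "slide": [x, y, z], "claw": claw}, ...]. A call has 1 to 5 rows; each row shifts and turns the commanded pose from where the row before left it; what a row does not reach is not made up. A row lasts 1/8 s, in which the tool goes at most 62.5 mm and 10.7 degrees, less where a joint would pass 70% of its speed; a pose out of reach is approached as far as the arm can. A call with a gripper value outside its range is refused whole. The fingers move at their own pace and stop on an object; the grip force is fixed at half the most. Time passes only in rows, so rows that do not move let the fingers close. It gives the time, the measured TCP pose, the force, the opening and the grip force at its end, in the units of the state.
- state(): the state, without advancing time (a new reading comes with each control period).
- read_camera(name): name is "scene" or "top" or "wrist"; returns a dict with "frame" (480x640x3 uint8, blue, green, red), "mtx" (3x3 intrinsics, pixels), "k1" (the pictures are not rectified: a ray, as slopes to the right and down, at radius r is drawn at 1 + k1 r^2 times it, then the intrinsics apply), "R" (3x3) and "t" (3): a world point X has camera coordinates R X + t. Camera axes: x right, y down, z forward; pixel columns grow to the right and rows downward; lengths in mm; the calibration is good to about 2 mm. A picture is of the moment at which its call begins. There is no depth.
- job_done(): hands the job in; it is judged then, once.
Trained networks look in the newest picture that a camera, given by its name, has taken for a name from the list of things; names that differ only in an ending like _2 or _b are one class to them, and where a whole thing is asked for, a point or a joint stands for the part that bears it (a point fixed in the world has none). Each returns a list of dicts, best first, with "conf" (0 to 1); they miss things now and then, are a little off and sometimes report something else, mostly with a low value. They report only what shows in the picture. A call takes as long as a camera call. They do not tell look-alikes from the thing itself.
- look_for(query, camera): "xy" ([column, row] in pixels, amid what is visible of it).
The state is a dict: "t": time; "joints": joint angles; "qvel": joint speeds; "tau": joint torques, N m; "eef_pos": TCP position; "tcp_rot": TCP orientation; "ft_force": force on the tool from outside, world axes, zero at the start; "moment": the same for the moment, N m; "opening": opening from 0.0 (shut) to 1.0 (fully open); "grip_force": force on a finger pad.
Only numpy, scipy, OpenCV 4.12 (cv2) and the standard library are available. Lean on these libraries where they do the work, as an engineer would, in place of code of your own. Each camera call takes 0.05 s, during which the arm holds its last target. There are 200 camera calls.

### The job

Close the open tin of thread with its two nested lids: carry the pair together by the wooden knob and lower it gently onto the tin until the inner lid sits fully home in the mouth, with the cover still nested on it. Then let go of the knob, take the cover by its collar and lift it off alone, so that the inner lid stays fully seated in the tin; the program finishes while still holding the cover level, clear above the height of the closed tin and its knob, ready to be wiped. Leave the tin standing where it is and do not disturb the matchbox, the wax tin or the tape roll.

Things in the scene. Friction and masses are not known exactly. Their poses are not given: they have to be found in the camera images.
- tin: open round grey metal tin, loose (about 0.6 kg), standing upright on the worktop: 100 mm outside diameter, 65 mm high, mouth 93 mm across, two thread spools 40 mm high standing inside; origin at the centre of its underside, z up. It stands either left or right of the middle, the lids on the other side
- tin_mouth (a point): centre of the tin's mouth, at the height of its rim (65 mm above the tin's origin), z up
- inner_lid: loose round steel inner lid (0.13 kg), at first flat on the worktop under the cover: plug 86 mm wide (foot tapered to 76), 14 mm deep, 3 mm clearance all round in the mouth; above it a flange 100 mm wide, 4 mm thick, that rests on the tin's rim; a 26 mm boss; an upright wooden knob. Origin: centre of the plug's underside, z up; 14 mm below the tin's rim when fully home
- knob (a point): on the axis of the inner lid's round wooden knob (18 mm thick), in its part free above the cover's collar: 58 mm above the inner lid's origin, 12 mm below the knob's top, 15 mm above the collar's top while nested. Lifting by the knob lifts both lids, the cover riding on the flange
- cover: loose round aluminium cover (0.15 kg) lying on the inner lid's flange, not fastened, 2 mm sideways play: disc 118 mm wide, 10 mm skirt below (112 mm inside), 30 mm central hole with a raised collar round it through which the knob stands. Origin: centre of the skirt's lower edge, z up, 8 mm above the inner lid's origin when nested; disc top 13 mm, collar top 35 mm above it
- collar (a point): centre of the cover's round collar (44 mm outside diameter, 22 mm high), half-way up: 24 mm above the cover's origin, 11 mm above the disc's top; while nested the knob's top is 38 mm above this point
- matchbox: matchbox 36 x 54 x 16 mm lying near the middle of the work, a bystander; origin at the centre of its underside
- wax_tin: flat round tin of wax, 70 mm in diameter, 25 mm high, behind the work, a bystander; origin at the centre of its underside
- tape_roll: roll of tape lying flat, 96 mm in diameter, 25 mm high, at the back, a bystander; origin at the centre of its underside
Mind the look-alikes: they are no part of the job. Of the things shaped like the inner_lid, the steel one is meant.

How it is judged (in metres and radians):
On the way:
1. the nested pair sits on the tin: the inner lid fully home in the mouth, the cover nested on it (z of inner_lid in the frame of tin_mouth below -0.011 m and horizontal distance between inner_lid and tin_mouth below 0.006 m and angle between inner_lid's own z axis and vertical below 0.05 rad and z of cover in the frame of inner_lid below 0.011 m and horizontal distance between cover and inner_lid below 0.006 m), for 0.2 s.
At the end, for the whole second after the job is handed in: Fingers hold the cover still, level within 0.2 rad, its lower edge over 125 mm above the worktop, touching neither inner lid nor tin; the inner lid, not touched, is home in the tin within 3 mm, centred within 6 mm, level within 0.05 rad; the tin stands upright within 30 mm of its start (height (world z) of cover above 0.125 m and angle between cover's own z axis and vertical below 0.2 rad and linear speed of cover below 0.03 m/s and contact force between the fingers and cover above 2 N and contact force between each of cover, the arm, the fingers and inner_lid below 0.1 N and contact force between cover and tin below 0.1 N and z of inner_lid in the frame of tin_mouth below -0.011 m and horizontal distance between inner_lid and tin_mouth below 0.006 m and angle between each of inner_lid, tin's own z axis and vertical below 0.05 rad and linear speed of inner_lid below 0.02 m/s and height (world z) of tin below 0.005 m and distance of tin from where it was at the start of the episode below 0.03 m); the arm keeps its last pose, push and grip.
It fails at once if the cover is parted from the inner lid (by more than 12 mm) while the inner lid is not fully home in the tin: the pair was not carried together, or the inner lid came up with the cover (z of cover in the frame of inner_lid above 0.02 m and not (z of inner_lid in the frame of tin_mouth below -0.01 m and horizontal distance between inner_lid and tin_mouth below 0.008 m)).
It fails at once if the lids drop onto the tin (faster than 0.45 m/s close above the seat) (horizontal distance between inner_lid and tin_mouth below 0.04 m and z of inner_lid in the frame of tin_mouth below 0.02 m and linear speed of inner_lid above 0.45 m/s).
It fails at once if the tin is tipped by more than 0.3 rad (angle between tin's own z axis and vertical above 0.3 rad).
It fails at once if a bystander (matchbox, wax tin or tape roll) is moved by more than 25 mm (distance of any of matchbox, wax_tin, tape_roll from where it was at the start of the episode above 0.025 m).
It also fails if it takes over 48 s, if anything falls off the work surface, if the arm or the gripper's body presses on something with over 40 N, if the wrist force passes 120 N, or if a joint passes its speed limit or range.

## Working session

There is one attempt and no reset: what is moved stays moved. The work goes in short steps, Python scripts to look and compute and a tool call to move; the robot and the scene stay as the last step left them, time stands still between calls to the robot, and variables do not carry over. Pictures are saved under pics/ and viewed, at most 10 in all, crops included, and the job is handed in when it is done.

Besides the shell and the picture viewer there is one more tool, called after "Emit:" by a JSON object that holds its "op" and its "data". jog_arm: Moves the arm, as the interface text tells. Its arguments: {"type":"object","properties":{"targets":{"type":"array","items":{"type":"object","properties":{"turn":{"type":"array","items":{"type":"number"}},"slide":{"type":"array","items":{"type":"number"}},"claw":{"type":"number"}}}}},"required":["targets"]}

```bash
mkdir -p pics; cat > h.py <<'E'
from cell import *
import numpy as np, cv2
def ray(c,uv):
    K=np.array(c["mtx"]);p=np.array([(uv[0]-K[0,2])/K[0,0],(uv[1]-K[1,2])/K[1,1]]);q=p.copy()
    for _ in range(20): q=p/(1+c["k1"]*(q@q))
    R=np.array(c["R"]);t=np.array(c["t"]).ravel()
    return -R.T@t, R.T@np.array([q[0],q[1],1])
def at(c,uv,z):
    o,d=ray(c,uv); return o+d*(z-o[2])/d[2]
def proj(c,X):
    x=np.array(c["R"])@np.array(X,float)+np.array(c["t"]).ravel();s=x[:2]/x[2];s=s*(1+c["k1"]*(s@s))
    K=np.array(c["mtx"]);return s[0]*K[0,0]+K[0,2],s[1]*K[1,1]+K[1,2]
E
python3 - <<'E'
from h import *
Z=dict(tin=32,tin_mouth=65,inner_lid=40,knob=58,cover=21,collar=32,matchbox=8,wax_tin=12,tape_roll=12)
for n in("scene","top"):
    c=read_camera(n);cv2.imwrite(f"pics/{n}0.png",c["frame"])
    for q,z in Z.items():
        print(n,q,[(round(d["conf"],2),np.round(d["xy"]).tolist(),at(c,d["xy"],z).round()[:2].tolist()) for d in look_for(q,n)[:4]])
print(state())
E
```

```text
scene tin [(0.95, [184.0, 296.0], [460.0, 261.0]), (0.38, [457.0, 305.0], [485.0, -256.0])]
scene tin_mouth [(0.62, [183.0, 297.0], [428.0, 248.0])]
scene inner_lid [(0.81, [269.0, 290.0], [484.0, 100.0]), (0.57, [458.0, 291.0], [514.0, -259.0])]
scene knob [(0.87, [271.0, 294.0], [456.0, 89.0]), (0.66, [460.0, 291.0], [496.0, -260.0])]
scene cover [(0.63, [457.0, 304.0], [497.0, -258.0])]
scene collar [(0.8, [459.0, 305.0], [484.0, -261.0])]
scene matchbox [(0.65, [328.0, 311.0], [469.0, -16.0])]
scene wax_tin [(0.78, [314.0, 247.0], [642.0, 36.0])]
scene tape_roll []
top tin [(0.88, [216.0, 313.0], [445.0, 260.0])]
top tin_mouth [(0.69, [215.0, 307.0], [462.0, 255.0])]
top inner_lid [(0.94, [281.0, 289.0], [499.0, 103.0])]
top knob [(0.78, [277.0, 291.0], [495.0, 111.0])]
top cover [(0.66, [427.0, 284.0], [500.0, -249.0])]
top collar [(0.96, [424.0, 283.0], [504.0, -240.0])]
top matchbox []
top wax_tin [(0.71, [307.0, 229.0], [644.0, 40.0])]
top tape_roll [(0.62, [241.0, 202.0], [716.0, 201.0])]
{'t': 1.0, 'joints': array([ 1.08841255e+00,  4.90867369e-01,  1.55890415e+00, -2.39890659e-05,
        1.09168754e+00, -1.05624418e-01]), 'qvel': array([-0.000263  , -0.00024627, -0.00109769, -0.00090324, -0.00172484,
        0.00013366]), 'tau': array([-3.89802262e-04, -6.12468123e+01, -2.58426708e+01,  6.92945346e-02,
        4.45380143e-02, -6.64176196e-05]), 'eef_pos': array([229.94981759, 581.1798406 , 214.67979163]), 'tcp_rot': array([3.14146206e+00, 3.52546427e-05, 2.76484435e+00]), 'ft_force': array([0.14254976, 0.53607982, 0.0028341 ]), 'moment': array([-0.00961822,  0.02788597,  0.01538303]), 'grip_force': 0.0, 'opening': 0.9996739707153424}
```

View pics/scene0.png

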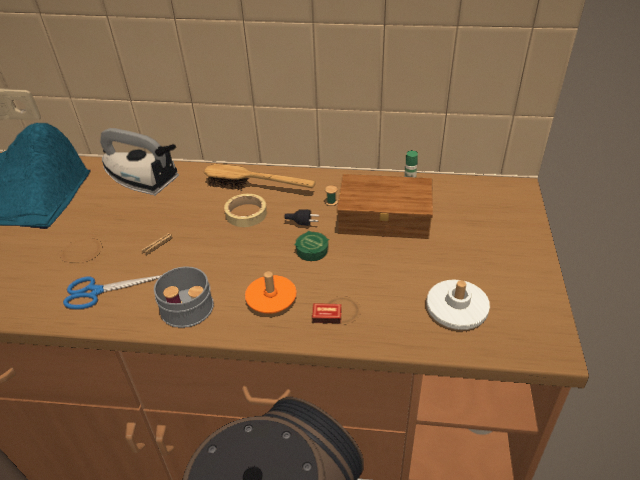

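View pics/top0.png

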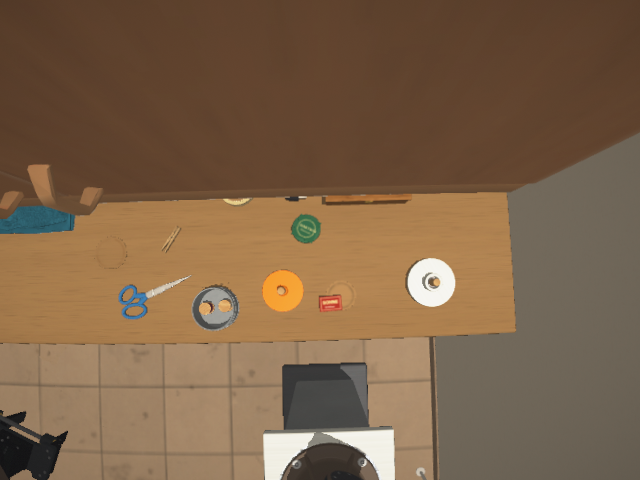

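The scene view shows the open tin at pixel (184,296). An orange look-alike lid stands at (271,294), and the white cover nested on the steel lid is at (458,304), on the right. The matchbox is at (327,313). The top view agrees, and also shows a cabinet edge at the back.

Emit:
{"op": "jog_arm", "data": {"targets": [{"turn": [0, 0, 0], "slide": [31, -46, 0], "claw": 100}, {"turn": [0, 0, 0], "slide": [31, -46, 0], "claw": 100}, {"turn": [0, 0, 0], "slide": [31, -46, 0], "claw": 100}, {"turn": [0, 0, 0], "slide": [31, -46, 0], "claw": 100}, {"turn": [0, 0, 0], "slide": [31, -46, 0], "claw": 100}]}}

```text
t: 1.62
eef_pos: [385.8, 349.7, 214.9]
tcp_rot: [3.141, 0.0, 2.765]
ft_force: [0.4, 1.6, 0.3]
opening: 1.0
grip_force: 0.0
```

Emit:
{"op": "jog_arm", "data": {"targets": [{"turn": [0, 0, 0], "slide": [31, -46, 0], "claw": 100}, {"turn": [0, 0, 0], "slide": [31, -46, 0], "claw": 100}, {"turn": [0, 0, 0], "slide": [0, 0, 0], "claw": 100}, {"turn": [0, 0, 0], "slide": [0, 0, 0], "claw": 100}]}}

```text
t: 2.12
eef_pos: [446.8, 259.2, 214.7]
tcp_rot: [3.141, -0.0, 2.764]
ft_force: [-0.3, 0.2, -0.7]
opening: 1.0
grip_force: 0.0
```

```bash
python3 - <<'E'
from h import *
c=read_camera("wrist");cv2.imwrite("pics/w1.png",c["frame"])
for q,z in dict(tin=32,tin_mouth=65).items():
    print(q,[(round(d["conf"],2),np.round(d["xy"]).tolist(),at(c,d["xy"],z).round()[:2].tolist()) for d in look_for(q,"wrist")[:4]])
print(state()["eef_pos"],state()["tcp_rot"],ray(c,(320,240)))
E
```

```text
tin [(0.85, [327.0, 231.0], [461.0, 262.0])]
tin_mouth []
[446.35091482 260.09388623 214.71844358] [ 3.14138916e+00 -2.01097573e-05  2.76634126e+00] (array([372.60728098, 288.97429093, 385.17330956]), array([ 0.25729484, -0.10009151, -0.96116377]))
```

View pics/w1.png

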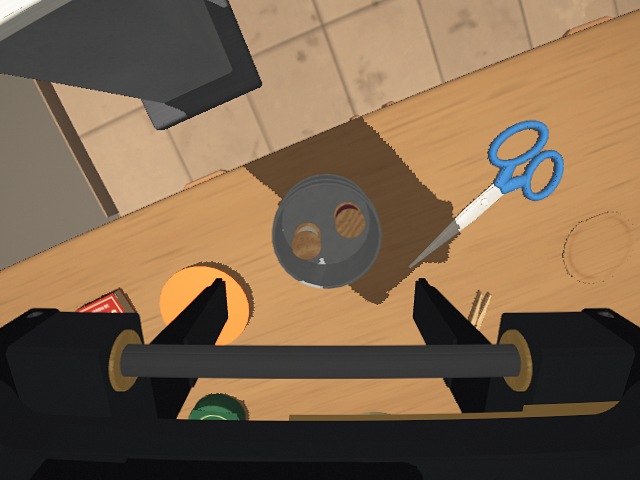

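The wrist view shows the tin clearly. Its silhouette runs from column 272 to 382 and row 175 to 289, with the scissors to its right and the orange look-alike to its lower left. I'll fit the silhouette to get the centre.

```bash
cat >> h.py <<'E'
from scipy.optimize import least_squares
A=np.linspace(0,6.2832,90)
def bbfit(c,box,circles,x0):
    def bb(p):
        P=np.array([proj(c,(p[0]+r*np.cos(a),p[1]+r*np.sin(a),z)) for z,r in circles for a in A])
        return np.r_[P.min(0),P.max(0)]
    s=least_squares(lambda p:bb(p)-box,x0);return s.x.round(1),s.fun.round(1)
E
python3 - <<'E'
from h import *
c=read_camera("wrist")
print(bbfit(c,[272,175,382,289],[(65,50),(0,50)],[455,258]))
E
```

```text
(array([458.6, 263. ]), array([-0.2, -0.2,  0.2,  0.2]))
```

Emit:
{"op": "jog_arm", "data": {"targets": [{"turn": [0, 0, 0], "slide": [5, -57, 0], "claw": 100}, {"turn": [0, 0, 0], "slide": [5, -57, 0], "claw": 100}, {"turn": [0, 0, 0], "slide": [5, -57, 0], "claw": 100}, {"turn": [0, 0, 0], "slide": [5, -57, 0], "claw": 100}, {"turn": [0, 0, 0], "slide": [5, -57, 0], "claw": 100}]}}

```text
t: 2.95
eef_pos: [472.0, -26.8, 214.9]
tcp_rot: [3.141, 0.001, 2.766]
ft_force: [0.9, -0.3, -0.2]
opening: 1.001
grip_force: 0.0
```

Emit:
{"op": "jog_arm", "data": {"targets": [{"turn": [0, 0, 0], "slide": [5, -57, 0], "claw": 100}, {"turn": [0, 0, 0], "slide": [5, -57, 0], "claw": 100}, {"turn": [0, 0, 0], "slide": [5, -57, 0], "claw": 100}, {"turn": [0, 0, 0], "slide": [5, -57, 0], "claw": 100}, {"turn": [0, 0, 0], "slide": [0, 0, 0], "claw": 100}]}}

```text
t: 3.58
eef_pos: [492.3, -256.3, 214.2]
tcp_rot: [-3.141, 0.0, 2.762]
ft_force: [-0.7, 1.0, 0.1]
opening: 1.0
grip_force: 0.0
```

Emit:
{"op": "jog_arm", "data": {"targets": [{"turn": [0, 0, 0], "slide": [0, 0, 0], "claw": 100}]}}

```text
t: 3.7
eef_pos: [491.9, -252.9, 214.4]
tcp_rot: [3.141, -0.001, 2.765]
ft_force: [0.4, -0.4, 0.0]
opening: 1.005
grip_force: 0.0
```

```bash
python3 - <<'E'
from h import *
c=read_camera("wrist");cv2.imwrite("pics/w2.png",c["frame"])
for q,z in dict(knob=66,collar=32,cover=21,inner_lid=60).items():
    print(q,[(round(d["conf"],2),np.round(d["xy"]).tolist(),at(c,d["xy"],z).round()[:2].tolist()) for d in look_for(q,"wrist")[:4]])
print(state()["eef_pos"],state()["joints"])
E
```

```text
knob [(0.83, [626.0, 96.0], [480.0, 33.0]), (0.59, [315.0, 234.0], [496.0, -258.0])]
collar [(0.84, [320.0, 221.0], [494.0, -253.0])]
cover [(0.84, [318.0, 222.0], [497.0, -256.0])]
inner_lid [(0.83, [315.0, 237.0], [500.0, -260.0]), (0.75, [629.0, 99.0], [485.0, 40.0]), (0.17, [536.0, 100.0], [457.0, -41.0])]
[ 492.14335116 -252.72344011  214.91138881] [-5.93848042e-01  3.88772968e-01  1.73619137e+00  1.09865059e-04
  1.01640405e+00 -1.78950319e+00]
```

View pics/w2.png

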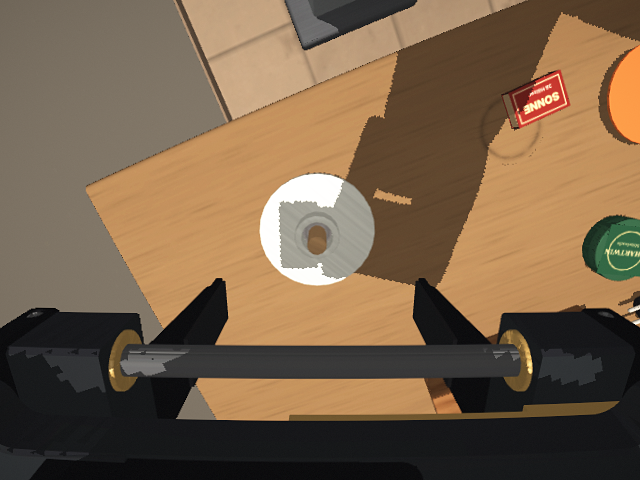

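The wrist view shows the white cover's disc spanning columns 260–375 and rows 173–286. The wooden knob is near (317,237) inside the collar.

```bash
python3 - <<'E'
from h import *
c=read_camera("wrist")
x,e=bbfit(c,[260,173,375,286],[(21,59),(8,59)],[497,-256]);print(x,e)
for z in(43,58,70):print(z,proj(c,(*x,z)))
g=cv2.resize(c["frame"][190:280,270:370],None,fx=6,fy=6);cv2.imwrite("pics/k.png",g)
E
```

```text
[ 507.3 -260.4] [-0.   0.1  0.  -0.2]
43 (np.float64(317.4332741564285), np.float64(238.45359503249125))
58 (np.float64(317.35333074354025), np.float64(242.85544089488164))
70 (np.float64(317.2843919221704), np.float64(246.65329040367556))
```

View pics/k.png

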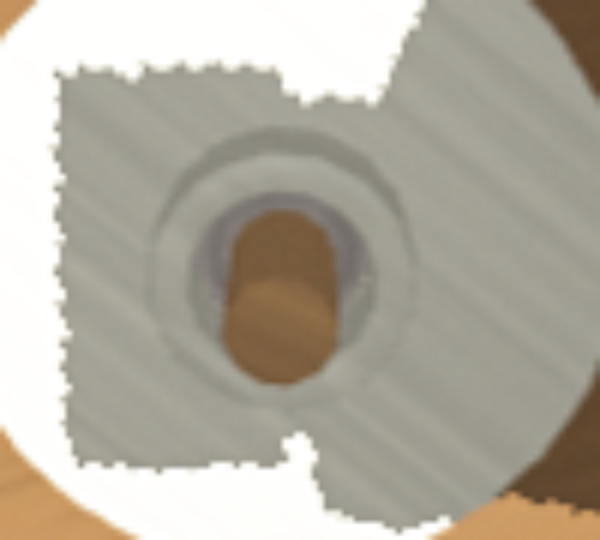

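The crop shows the knob top at about full-frame pixel (317,245.5), which agrees with a centre of about (507,-260). I'll descend to TCP z of about 47 and close.

Emit:
{"op": "jog_arm", "data": {"targets": [{"turn": [0, 0, 0], "slide": [15, -7, -38], "claw": 100}, {"turn": [0, 0, 0], "slide": [0, 0, -50], "claw": 70}, {"turn": [0, 0, 0], "slide": [0, 0, -45], "claw": 60}, {"turn": [0, 0, 0], "slide": [0, 0, -35], "claw": 60}, {"turn": [0, 0, 0], "slide": [0, 0, 0], "claw": 60}]}}

```text
t: 4.62
eef_pos: [506.1, -259.8, 44.9]
tcp_rot: [3.141, -0.004, 2.765]
ft_force: [0.3, 0.2, 1.3]
opening: 0.634
grip_force: 0.0
```

Emit:
{"op": "jog_arm", "data": {"targets": [{"turn": [0, 0, 0], "slide": [0, 0, 0], "claw": 0}, {"turn": [0, 0, 0], "slide": [0, 0, 0], "claw": 0}, {"turn": [0, 0, 0], "slide": [0, 0, 0], "claw": 0}, {"turn": [0, 0, 0], "slide": [0, 0, 0], "claw": 0}, {"turn": [0, 0, 0], "slide": [0, 0, 0], "claw": 0}]}}

```text
t: 5.25
eef_pos: [507.1, -261.0, 47.1]
tcp_rot: [-3.142, 0.001, 2.765]
ft_force: [-0.5, 0.3, 4.1]
opening: 0.181
grip_force: 30.0
```

Emit:
{"op": "jog_arm", "data": {"targets": [{"turn": [0, 0, 0], "slide": [0, 0, 10], "claw": 0}, {"turn": [0, 0, 0], "slide": [0, 0, 25], "claw": 0}, {"turn": [0, 0, 0], "slide": [0, 0, 30], "claw": 0}, {"turn": [0, 0, 0], "slide": [0, 0, 30], "claw": 0}, {"turn": [0, 0, 0], "slide": [0, 0, 20], "claw": 0}]}}

```text
t: 5.88
eef_pos: [506.9, -260.8, 163.4]
tcp_rot: [-3.142, 0.001, 2.765]
ft_force: [-0.2, -0.0, -3.4]
opening: 0.182
grip_force: 30.0
```

Emit:
{"op": "jog_arm", "data": {"targets": [{"turn": [0, 0, 0], "slide": [0, 15, 0], "claw": 0}, {"turn": [0, 0, 0], "slide": [-3, 25, 0], "claw": 0}, {"turn": [0, 0, 0], "slide": [-3, 35, 0], "claw": 0}, {"turn": [0, 0, 0], "slide": [-3, 35, 0], "claw": 0}, {"turn": [0, 0, 0], "slide": [-3, 35, 0], "claw": 0}]}}

```text
t: 6.5
eef_pos: [493.6, -113.0, 160.6]
tcp_rot: [3.141, -0.002, 2.765]
ft_force: [-0.1, -0.7, -2.4]
opening: 0.184
grip_force: 30.0
```

Emit:
{"op": "jog_arm", "data": {"targets": [{"turn": [0, 0, 0], "slide": [-3, 35, 0], "claw": 0}, {"turn": [0, 0, 0], "slide": [-3, 35, 0], "claw": 0}, {"turn": [0, 0, 0], "slide": [-3, 35, 0], "claw": 0}, {"turn": [0, 0, 0], "slide": [-3, 35, 0], "claw": 0}, {"turn": [0, 0, 0], "slide": [-3, 35, 0], "claw": 0}]}}

```text
t: 7.12
eef_pos: [478.1, 61.5, 160.7]
tcp_rot: [-3.141, -0.002, 2.766]
ft_force: [-0.2, -0.1, -2.8]
opening: 0.181
grip_force: 30.0
```

Emit:
{"op": "jog_arm", "data": {"targets": [{"turn": [0, 0, 0], "slide": [-3, 35, 0], "claw": 0}, {"turn": [0, 0, 0], "slide": [-3, 35, 0], "claw": 0}, {"turn": [0, 0, 0], "slide": [-3, 35, 0], "claw": 0}, {"turn": [0, 0, 0], "slide": [-3, 35, 0], "claw": 0}, {"turn": [0, 0, 0], "slide": [-3, 25, 0], "claw": 0}]}}

```text
t: 7.75
eef_pos: [462.7, 226.3, 160.6]
tcp_rot: [-3.14, -0.002, 2.766]
ft_force: [0.6, 0.4, -2.9]
opening: 0.184
grip_force: 30.0
```

Emit:
{"op": "jog_arm", "data": {"targets": [{"turn": [0, 0, 0], "slide": [-3, 25, 0], "claw": 0}, {"turn": [0, 0, 0], "slide": [-3, 14, 0], "claw": 0}, {"turn": [0, 0, 0], "slide": [0, 0, 0], "claw": 0}, {"turn": [0, 0, 0], "slide": [0, 0, 0], "claw": 0}, {"turn": [0, 0, 0], "slide": [0, 0, 0], "claw": 0}]}}

```text
t: 8.38
eef_pos: [459.0, 262.5, 161.6]
tcp_rot: [-3.141, -0.0, 2.764]
ft_force: [-0.9, 0.3, -3.5]
opening: 0.183
grip_force: 30.0
```

```bash
python3 - <<'E'
from h import *
s=state();print(s["eef_pos"],s["tcp_rot"],s["ft_force"],s["opening"])
a=read_camera("wrist")["frame"];b=read_camera("scene")["frame"][190:350,90:330]
cv2.imwrite("pics/w3.png",a);cv2.imwrite("pics/s3.png",cv2.resize(b,None,fx=3,fy=3))
E
```

```text
[459.01481447 262.50053332 161.6286984 ] [-3.14149567e+00 -7.65157121e-05  2.76389195e+00] [-0.91951348  0.2767578  -3.50987284] 0.18313759345927472
```

View pics/w3.png

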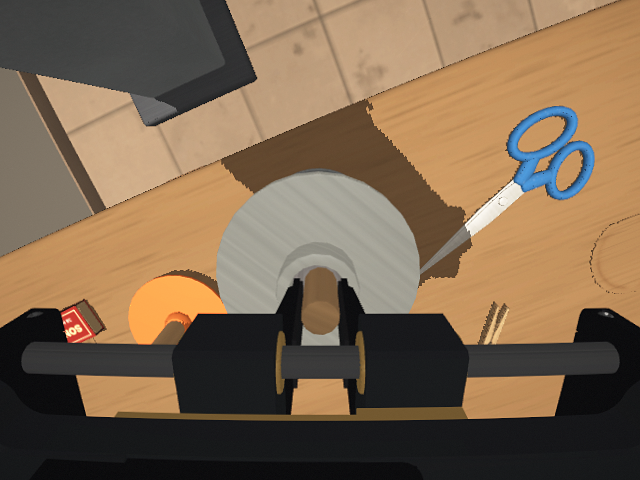

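View pics/s3.png

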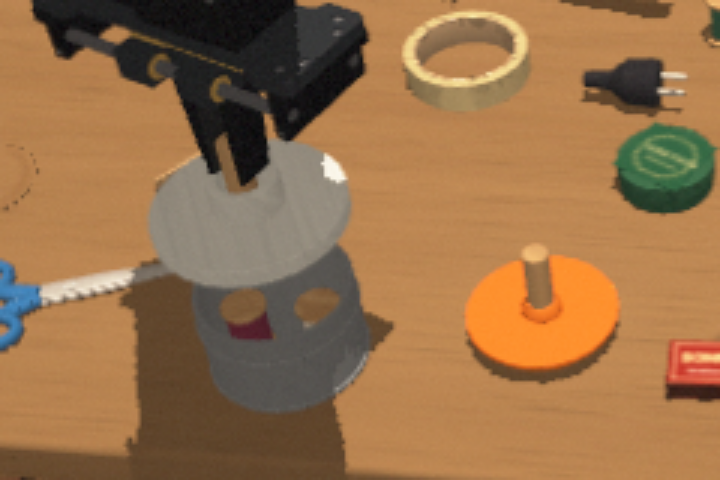

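The pair hangs level over the tin. In the wrist view the cover's disc spans columns 216–420 with its top at row 168. I'll check the cover and tin positions from both cameras.

```bash
python3 - <<'E'
from h import *
c=read_camera("wrist");s=read_camera("scene")
def fit3(c,box,idx,circles,x0):
    def bb(p):
        P=np.array([proj(c,(p[0]+r*np.cos(a),p[1]+r*np.sin(a),z)) for z,r in circles for a in A])
        return np.r_[P.min(0),P.max(0)][idx]-np.array(box)[idx]
    q=least_squares(bb,x0);return q.x.round(1),q.fun.round(1)
dz=161.6-47.1
print("cover",fit3(c,[216,168,420,0],[0,1,2],[(21+dz,59),(8+dz,59)],[459,263]))
print("cover scene",fit3(s,[139.5,236,207,285.5],[0,1,2,3],[(21+dz,59),(8+dz,59)],[459,263]))
print("tin scene",fit3(s,[154.3,0,213.3,327],[0,2,3],[(65,50),(0,50)],[459,263]))
k=[proj(c,(459,262.5,70+dz)),proj(c,(459,262.5,58+dz)),proj(c,(459,262.5,43+dz))];print(np.round(k,1))
E
```

```text
cover (array([456.3, 263.2]), array([-0.9,  0.1,  0.9]))
cover scene (array([458.4, 261.6]), array([-0.4, -0.3,  0.4,  0.2]))
tin scene (array([460.1, 260.6]), array([-0.3,  0.3, -0. ]))
[[318.4 320.5]
 [318.5 308.4]
 [318.5 295.2]]
```

Emit:
{"op": "jog_arm", "data": {"targets": [{"turn": [0, 0, 0], "slide": [1, -1, -15], "claw": 0}, {"turn": [0, 0, 0], "slide": [0, 0, -15], "claw": 0}, {"turn": [0, 0, 0], "slide": [0, 0, -12], "claw": 0}, {"turn": [0, 0, 0], "slide": [0, 0, -6], "claw": 0}, {"turn": [0, 0, 0], "slide": [0, 0, -3], "claw": 0}]}}

```text
t: 9.2
eef_pos: [459.9, 262.2, 110.2]
tcp_rot: [-3.141, -0.0, 2.765]
ft_force: [0.4, -0.5, -2.3]
opening: 0.182
grip_force: 30.0
```

Emit:
{"op": "jog_arm", "data": {"targets": [{"turn": [0, 0, 0], "slide": [0, 0, -3], "claw": 0}, {"turn": [0, 0, 0], "slide": [0, 0, -3], "claw": 0}, {"turn": [0, 0, 0], "slide": [0, 0, -2], "claw": 0}, {"turn": [0, 0, 0], "slide": [0, 0, 0], "claw": 0}, {"turn": [0, 0, 0], "slide": [0, 0, 0], "claw": 0}]}}

```text
t: 9.82
eef_pos: [460.0, 262.2, 102.8]
tcp_rot: [3.141, 0.0, 2.765]
ft_force: [-0.1, 0.2, -3.3]
opening: 0.186
grip_force: 30.0
```

Emit:
{"op": "jog_arm", "data": {"targets": [{"turn": [0, 0, 0], "slide": [0, 0, -2], "claw": 0}, {"turn": [0, 0, 0], "slide": [0, 0, -2], "claw": 0}, {"turn": [0, 0, 0], "slide": [0, 0, -1], "claw": 0}, {"turn": [0, 0, 0], "slide": [0, 0, 0], "claw": 0}, {"turn": [0, 0, 0], "slide": [0, 0, 0], "claw": 0}]}}

```text
t: 10.45
eef_pos: [459.9, 262.2, 98.1]
tcp_rot: [3.141, 0.0, 2.765]
ft_force: [-1.7, -2.0, 5.3]
opening: 0.182
grip_force: 30.0
```

Contact is felt at the expected seated height (TCP 98). I'll release and check.

Emit:
{"op": "jog_arm", "data": {"targets": [{"turn": [0, 0, 0], "slide": [0, 0, 0], "claw": 30}, {"turn": [0, 0, 0], "slide": [0, 0, 0], "claw": 70}, {"turn": [0, 0, 0], "slide": [0, 0, 0], "claw": 70}, {"turn": [0, 0, 0], "slide": [0, 0, 0], "claw": 70}, {"turn": [0, 0, 0], "slide": [0, 0, 0], "claw": 70}]}}

```text
t: 11.08
eef_pos: [460.0, 262.2, 97.6]
tcp_rot: [3.142, -0.0, 2.765]
ft_force: [0.1, 0.1, -0.0]
opening: 0.652
grip_force: 0.0
```

```bash
python3 - <<'E'
from h import *
a=read_camera("wrist")["frame"];b=read_camera("scene")["frame"][210:340,110:270]
o=np.hstack([cv2.resize(a,(400,300)),cv2.resize(b,(400,325))[:300]]);cv2.imwrite("pics/r.png",o)
E
```

```text
(no output)
```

View pics/r.png

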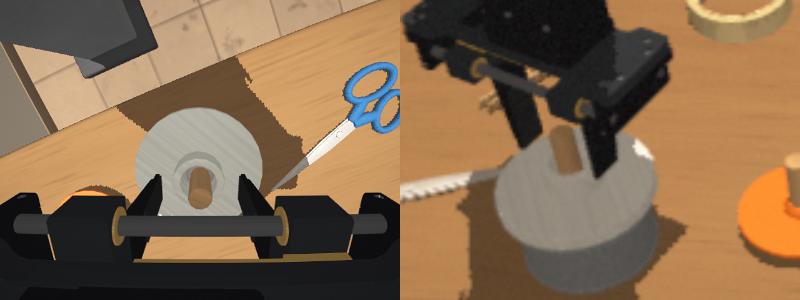

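The lids sit level on the tin, with the collar at about (198,178) in the left half, centred between the open fingers. Next I lower around the collar and grip it.

Emit:
{"op": "jog_arm", "data": {"targets": [{"turn": [0, 0, 0], "slide": [0, 0, -8], "claw": 70}, {"turn": [0, 0, 0], "slide": [0, 0, -8], "claw": 70}, {"turn": [0, 0, 0], "slide": [0, 0, -4], "claw": 70}, {"turn": [0, 0, 0], "slide": [0, 0, -1], "claw": 70}, {"turn": [0, 0, 0], "slide": [0, 0, 0], "claw": 70}]}}

```text
t: 11.8
eef_pos: [460.0, 262.2, 76.6]
tcp_rot: [3.142, -0.0, 2.765]
ft_force: [-0.0, -0.4, 0.3]
opening: 0.701
grip_force: 0.0
```

Emit:
{"op": "jog_arm", "data": {"targets": [{"turn": [0, 0, 0], "slide": [0, 0, 0], "claw": 55}, {"turn": [0, 0, 0], "slide": [0, 0, 0], "claw": 50}, {"turn": [0, 0, 0], "slide": [0, 0, 0], "claw": 45}, {"turn": [0, 0, 0], "slide": [0, 0, 0], "claw": 30}, {"turn": [0, 0, 0], "slide": [0, 0, 0], "claw": 30}]}}

```text
t: 12.42
eef_pos: [459.9, 262.1, 76.7]
tcp_rot: [-3.142, -0.0, 2.765]
ft_force: [-0.6, -0.2, 1.7]
opening: 0.458
grip_force: 30.0
```

Emit:
{"op": "jog_arm", "data": {"targets": [{"turn": [0, 0, 0], "slide": [0, 0, 2], "claw": 30}, {"turn": [0, 0, 0], "slide": [0, 0, 3], "claw": 30}, {"turn": [0, 0, 0], "slide": [0, 0, 3], "claw": 30}, {"turn": [0, 0, 0], "slide": [0, 0, 0], "claw": 30}, {"turn": [0, 0, 0], "slide": [0, 0, 0], "claw": 30}]}}

```text
t: 13.05
eef_pos: [459.9, 262.2, 84.6]
tcp_rot: [3.142, 0.0, 2.765]
ft_force: [-0.6, 0.1, -1.7]
opening: 0.46
grip_force: 30.0
```

The measured load is 1.7 N, which matches the cover alone, so I'll keep lifting.

Emit:
{"op": "jog_arm", "data": {"targets": [{"turn": [0, 0, 0], "slide": [0, 0, 6], "claw": 30}, {"turn": [0, 0, 0], "slide": [0, 0, 10], "claw": 30}, {"turn": [0, 0, 0], "slide": [0, 0, 15], "claw": 30}, {"turn": [0, 0, 0], "slide": [0, 0, 15], "claw": 30}, {"turn": [0, 0, 0], "slide": [0, 0, 15], "claw": 30}]}}

```text
t: 13.68
eef_pos: [460.0, 262.2, 147.1]
tcp_rot: [3.141, 0.001, 2.765]
ft_force: [0.5, 0.7, -1.6]
opening: 0.457
grip_force: 30.0
```

Emit:
{"op": "jog_arm", "data": {"targets": [{"turn": [0, 0, 0], "slide": [0, 0, 12], "claw": 30}, {"turn": [0, 0, 0], "slide": [0, 0, 8], "claw": 30}, {"turn": [0, 0, 0], "slide": [0, 0, 4], "claw": 30}, {"turn": [0, 0, 0], "slide": [0, 0, 0], "claw": 30}, {"turn": [0, 0, 0], "slide": [0, 0, 0], "claw": 30}]}}

```text
t: 14.3
eef_pos: [459.8, 262.1, 169.3]
tcp_rot: [-3.141, -0.0, 2.765]
ft_force: [-0.0, 0.1, -0.7]
opening: 0.454
grip_force: 30.0
```

```bash
python3 - <<'E'
from h import *
s=state();print(s["eef_pos"],s["ft_force"],s["grip_force"],np.abs(s["qvel"]).max())
b=read_camera("scene")["frame"][190:350,90:330];cv2.imwrite("pics/f.png",cv2.resize(b,None,fx=3,fy=3))
E
```

```text
[459.78944297 262.11156788 169.27643868] [-0.0164589   0.07869092 -0.67865711] 29.999057524837554 0.002076385539971549
```

View pics/f.png

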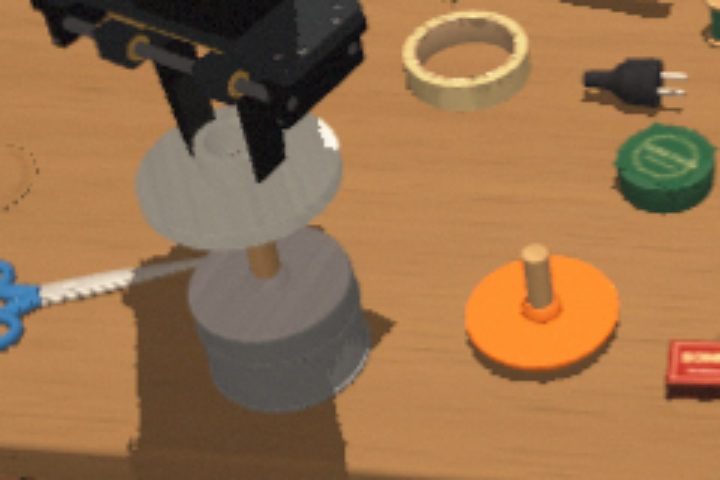

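The cover is held level and clear above the knob, at about 152 mm, and the inner lid is seated flat in the tin.

```bash
python3 -c "
from cell import *
print(job_done())"
```

```text
the job is handed in; nothing more can be done
None
```

The job is handed in at about 14 s of the 48 s allowed, with no verdict returned: the inner lid looks fully seated in the tin, the gripper holds the cover level with its lower edge at about 152 mm, and no bystander was touched as far as I could see.

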